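# Secure the sample stage: jog toggle to off, retaining bar across the specimen

### The arm

A 6-joint arm with a two-finger parallel gripper is mounted at the origin on a cart in front of the work surface, level with it; the furniture and walls round the work are solid. World frame = base frame: x ahead of the robot, y to its left, z up, the work surface at z = 0. Lengths are in m, angles in rad, forces in N, time in s.
With the tool pointing down it reaches from about 0.35 to 0.775 m from the base axis. Payload 5.5 kg.
Tool frame: the origin (TCP) lies between the finger pads; the fingertips stand 8 mm ahead of it and the grasp point (between the pads) lies 11 mm behind it; z points along the fingers, y is the line along which they close (so a half turn about z gives the same grasp; the last joint's range is limited). The gripper opens to 85 mm and grips with 20 to 120 N. Pads are 22 mm wide; open, the fingers measure 114 mm over their backs; the gripper's body (76 mm by 85 mm) begins 54 mm behind the grasp point. The pads swing forward as they close: fully open they stand 13 mm farther back than shut.
Start: joints at [-1.422, 0.313, 0.046, 1.304, 0, 1.431], TCP at [0.164, -0.551, 0.239] pointing down, gripper open.
Joint ranges: [-2.76, 2.76], [-0.86, 1.69], [-1.03, 1.26], [-2.2, 2.34], [-1.47, 1.5], [-3.14, 3.14]. Speed limits (rad/s): [2.57, 2.57, 3.14, 3.14, 3.14, 3.14].

### API

Orientations are given as a unit quaternion [w, x, y, z].
In Python, from workcell import status, vision, job gives the robot as it stands. The module is installed in compiled form; this text tells all that it offers.
- The arm moves only by the tool apply_moves, never from a script. Its argument "moves" is one flat list of numbers, 6 for each row, row after row: the shift along the world's x, y, z in units of 25 mm (1.0 is 25 mm), then the turn, a rotation vector about the world's x, y, z in rad. In form: [x, y, z, rx, ry, rz, x, y, z, rx, ry, rz, ...]. A call has 1 to 20 rows; each row is the pose to reach, as a shift and turn from the pose commanded when the call began; what a row does not reach only later rows make up. A row lasts 1/12 s, in which the tool goes at most 41.7 mm and 7.16 degrees, less where a joint would pass 70% of its speed; a pose out of reach is approached as far as the arm can. A call with a gripper value outside its range is refused whole. "claw" is the opening in per cent of the stroke, from 0 (shut) to 100 (fully open), set as the call begins (left out, the last holds). The fingers move at their own pace and stop on an object; "newtons" is the grip in N (left out, the last holds). Time passes only in rows, so rows that repeat a pose let the fingers close. It gives the time, the measured TCP pose, the force, the opening and the grip force at its end, in the units of the state.
- status.get_state(): the state, without advancing time (a new reading comes with each control period).
- vision.read_camera(name): name is "side" or "top"; returns a dict with "image" (400x640x3 uint8, blue, green, red), "camera_matrix" (3x3 intrinsics, pixels), "camera_from_world" (4x4, takes a point from world to camera coordinates). Camera axes: x right, y down, z forward; pixel columns grow to the right and rows downward; lengths in m; the calibration is good to about 2 mm. A picture is of the moment at which its call begins. There is no depth.
- job.hand_in(): hands the job in; it is judged then, once.
The state is a dict: "clock": time; "joint_pos": joint angles; "qvel": joint speeds; "tau": joint torques, N m; "tcp_pos": TCP position; "orientation": TCP orientation; "wrist_force": force on the tool from outside, world axes, zero at the start; "ft_torque": the same for the moment, N m; "finger_gap": finger opening in m; "grip_force": force on a finger pad.
Only numpy, scipy, OpenCV 4.12 (cv2) and the standard library are available. Lean on these libraries where they do the work, as an engineer would, in place of code of your own. Each camera call takes 0.05 s, during which the arm holds its last target. There are 200 camera calls.

### The job

Make the little sample stage safe: first set the jog toggle on the switch box to its upright centre (off) position, leaving it there. Then slide the loose steel bar along its guide and across the gap, without lifting it out of the guide, until it lies flat as a bridge over the specimen, about equally far onto both blocks (its leading end then about level with the outer end of the short block). Leave the specimen standing where it is and do not disturb the other things on the bench.

Things in the scene. Friction and masses are not known exactly. Their poses are not given: they have to be found in the camera images.
- stage: Sample stage, fixed: aluminium base plate 66 mm wide (its x), 265 mm long (its y, -150 to +115), 10 mm thick, with a long and a short grey block, both 40 mm wide with flat tops 40 mm above the bench. Origin: on the bench under the centre of the 44 mm gap between the blocks; z up. Behind the short block a small gearmotor lies on the base (y = 50 to 106 mm, below z = 37 mm).
- bar: Loose ground steel bar, 18 x 18 mm, 100 mm long along its y, about 0.24 kg. Origin: centre of its underside. Starts in the guide on the long block, lengthwise along the stage's y, 1.5 mm play each side, its centre 80 to 96 mm to -y of the gap's centre. It is to travel to the stage's +y, e.g. pushed on its -y end face; it slides with dry friction and stops when not pushed.
- specimen: Loose round mounted specimen, diameter 30 mm, 24 mm high, standing on the base plate in the gap between the blocks (its top at z = 34 mm, 6 mm below the bar's path). Origin: centre of its underside.
- switch_box: Grey switch box fixed to the bench, 110 mm (its x) x 80 mm (its y), top face 49 mm above the bench. Origin: on the bench under its centre; z up. A metal bat toggle stands in the middle of the top, its pivot 53 mm above the bench on the box's z axis. Long black marks at x = -38 and +38 mm mark the running positions, two short ticks beside the lever the centre off position.
- toggle (a joint): Angle of the toggle in rad: 0 is upright (off); positive leans to the box's +x, negative to its -x; stops at -0.5 and +0.5. It starts leaning to +x. No spring: a light friction (about 1 N at the tip) keeps it where it is left, and it passes the centre without a click.
- toggle_tip (a point): Point on the axis of the toggle lever 50 mm from its pivot, 2 mm below its rounded end. The lever is 7 mm thick at the foot and 11 mm at the top. Upright, this point is 103 mm above the bench, over the middle of the switch box.
- puck: Bystander: loose round mounted specimen, diameter 30 mm, 20 mm high, standing on the bench. Origin: centre of its underside.
- loupe: Bystander: small folding loupe, 31 x 64 x 14 mm, lying on the bench. Origin: centre of its underside.
- timer: Bystander: white laboratory timer, 58 x 62 x 21 mm, on the bench. Origin: centre of its underside.
- oxide: Bystander: white plastic bottle with a black cap, diameter 48 mm, 100 mm high, standing on the bench. Origin: centre of its underside.
- etchant: Bystander: small brown bottle with a black cap, diameter 43 mm, 85 mm high, standing on the bench. Origin: centre of its underside.
- long_block (a point): Centre of the long block's inner top edge at the gap (stage y = -22 mm, z = 40 mm); the block runs from here 128 mm towards the stage's -y. Along each side of its top is a guide lip 5 mm high (up to z = 45 mm), 9.5 mm wide; the lips are 21 mm apart inside and the guide is open at both ends.
- short_block (a point): Centre of the short block's outer top edge (stage y = +50 mm, z = 40 mm), the edge away from the gap; the block is 28 mm long (stage y = +22 to +50), flat on top, without lips.
There are look-alikes about, which are no part of the job. What is shaped like the switch_box but turquoise or yellow is not meant.

How it is judged:
By the outcome, as a careful person would: the job done as asked, in the order asked, and still so for the second after the job is handed in, with the robot touching nothing.
It also fails if it takes over 43 s, if anything falls off the work surface, if the arm or the gripper's body presses on something with over 40 N, if the wrist force passes 120 N, or if a joint passes its speed limit or range.

## Working session

There is one attempt and no reset: what is moved stays moved. The work goes in short steps, Python scripts to look and compute and a tool call to move; the robot and the scene stay as the last step left them, time stands still between calls to the robot, and variables do not carry over. Pictures are saved under pics/ and viewed, at most 10 in all, crops included, and the job is handed in when it is done.

Besides the shell and the picture viewer there is one more tool, called after "Request:" by a JSON object that holds its "method" and its "body", one argument or row to a line. apply_moves: Moves the arm, as the interface text tells. Its arguments: {"type":"object","properties":{"moves":{"type":"array","items":{"type":"number"}},"claw":{"type":"number"},"newtons":{"type":"number"}},"required":["moves"]}

```bash
mkdir -p pics
cat > h.py <<'E'
import numpy as np, cv2, json, pickle
from workcell import status, vision, job
def snap(n, tag):
    d=vision.read_camera(n); cv2.imwrite(f'pics/{tag}.png',d['image']); pickle.dump(d,open(f'{tag}.pkl','wb')); return d
def load(tag): return pickle.load(open(f'{tag}.pkl','rb'))
def ray(d,u,v):
    T=d['camera_from_world'];R=T[:3,:3];c=-R.T@T[:3,3]
    r=R.T@np.linalg.inv(d['camera_matrix'])@np.array([u,v,1.]); return c,r
def at(d,u,v,z):
    c,r=ray(d,u,v); return c+r*(z-c[2])/r[2]
def proj(d,p):
    T=d['camera_from_world'];q=d['camera_matrix']@(T[:3,:3]@np.array(p,float)+T[:3,3]); return q[:2]/q[2]
def tri(obs):
    A=np.zeros((3,3));b=np.zeros(3)
    for d,u,v in obs:
        c,r=ray(d,u,v);r=r/np.linalg.norm(r);P=np.eye(3)-np.outer(r,r);A+=P;b+=P@c
    return np.linalg.solve(A,b)
E
python3 - <<'E'
from h import *
for n in('top','side'):
    d=snap(n,n+'0'); print(ray(d,320,200))
print(status.get_state())
E
```

```text
(array([ 0.24939845, -0.20469247,  1.53130551]), array([ 0.20522891, -0.01031165, -0.97879814]))
(array([0.23525555, 0.77798194, 0.92902629]), array([ 0.20093731, -0.72325807, -0.66099602]))
{'clock': 0.1, 'joint_pos': array([-1.42161637e+00,  3.13944542e-01,  4.50996490e-02,  1.30362433e+00,
       -4.27606735e-06,  1.43118093e+00]), 'qvel': array([ 0.00043918, -0.00115962,  0.00236911, -0.00099874,  0.00071215,
       -0.0001148 ]), 'tau': array([ 1.77989790e-03, -4.81728208e+01,  2.99243385e+01,  1.27857656e-02,
       -2.14228648e-04,  1.17518923e-06]), 'tcp_pos': array([ 0.16367232, -0.55074498,  0.23848999]), 'orientation': array([-8.36425996e-04,  9.89592411e-01,  1.43896354e-01, -6.13811296e-06]), 'wrist_force': array([ 1.10359482,  0.23610257, -0.40729669]), 'ft_torque': array([ 0.02758145, -0.03562101,  0.0431902 ]), 'grip_force': 0.0, 'finger_gap': 0.0855725752344838}
```

View pics/top0.png

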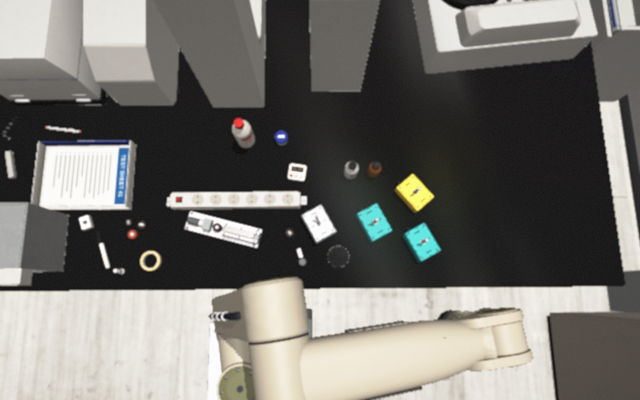

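View pics/side0.png

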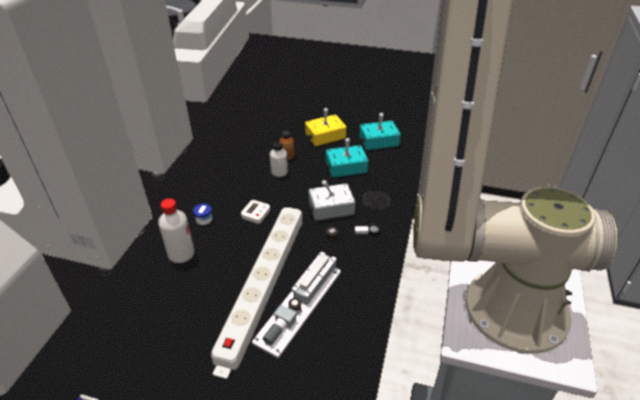

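The top view shows the stage around (223,229). The candidates for the switch box are the grey-white one (319,224), two turquoise ones (374,222 and 422,242) and a yellow one (414,192). Only the grey one fits the description. I'll confirm it in an enlarged crop.

Run:
```python
from h import *
a=load('top0')['image'][200:265,175:345]; b=load('side0')['image'][172:360,245:395]
A=cv2.resize(a,None,fx=4.7,fy=4.7,interpolation=cv2.INTER_CUBIC);cv2.imwrite('pics/cropA.png',A)
B=cv2.resize(b,None,fx=3.15,fy=3.15,interpolation=cv2.INTER_CUBIC);cv2.imwrite('pics/cropB.png',B)
```

```text
(no output)
```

View pics/cropA.png

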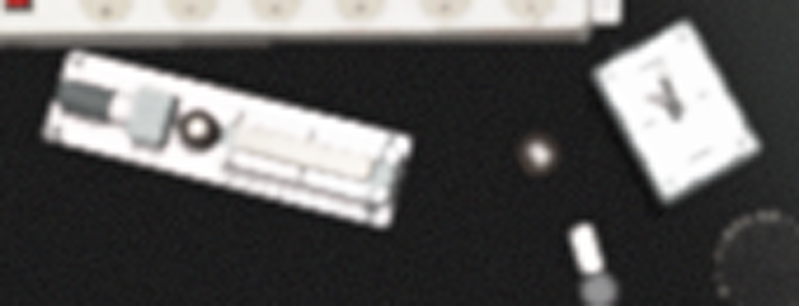

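View pics/cropB.png

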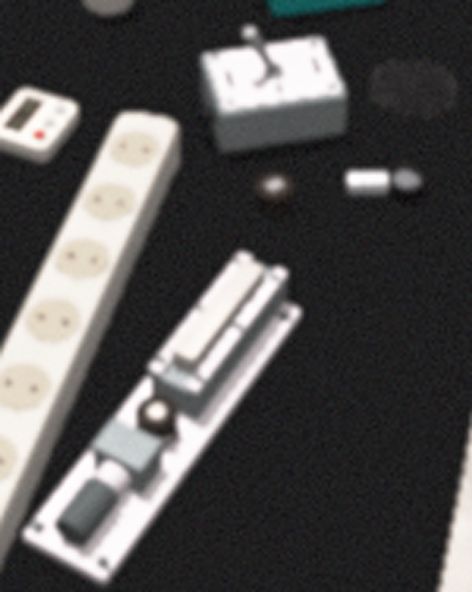

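```bash
cat > fit.py <<'E'
from h import *
from scipy.optimize import least_squares
t,s=load('top0'),load('side0')
ta=lambda x,y:(t,x/4.7+175-.4,y/4.7+200-.4); sb=lambda x,y:(s,x/3.15+245-.35,y/3.15+172-.35)
def fit(obs,p0):
    def w(p,q): c,k=np.cos(p[2]),np.sin(p[2]); return [p[0]+c*q[0]-k*q[1],p[1]+k*q[0]+c*q[1],q[2]]
    f=lambda p:np.concatenate([proj(o[0],w(p,q))-o[1:] for q,o in obs])
    r=least_squares(f,p0); print(r.x,np.round(r.fun.reshape(-1,2),1).tolist()); return r.x
# box: world positions of top corners first
for q in[(593,70),(686,20),(762,148),(667,206)]:print('box',at(*ta(*q),.049))
for q in[(204,55),(325,38),(345,95),(217,115)]:print('boxS',at(*sb(*q),.049))
for q in[(73,50),(412,138),(388,228),(42,138)]:print('stg',at(*ta(*q),.01))
for q in[(25,535),(105,580),(300,310)]:print('stgS',at(*sb(*q),.01))
print('tip',tri([ta(657,88),sb(249,33)]), 'puck',at(*ta(540,155),.02),at(*sb(275,185),.02))
print('spec',at(*ta(200,128),.034),at(*sb(156,411),.034))
E
python3 fit.py
```

```text
box [ 0.50988823 -0.15359202  0.049     ]
box [ 0.54656779 -0.22208445  0.049     ]
box [ 0.45120111 -0.27622488  0.049     ]
box [ 0.40962119 -0.2068027   0.049     ]
boxS [ 0.54247044 -0.22043632  0.049     ]
boxS [ 0.44710343 -0.27062235  0.049     ]
boxS [ 0.41400863 -0.20196781  0.049     ]
boxS [ 0.51040643 -0.14951993  0.049     ]
stg [0.53572764 0.23917676 0.01      ]
stg [ 0.466493   -0.01700094  0.01      ]
stg [ 3.99458532e-01 -1.93046936e-04  1.00000000e-02]
stg [0.46909736 0.25925734 0.01      ]
stgS [0.5310281  0.24156013 0.01      ]
stgS [0.46889761 0.25872422 0.01      ]
stgS [0.40151549 0.00323488 0.01      ]
tip [ 0.49228282 -0.19990622  0.09940492] puck [ 0.45147655 -0.11318589  0.02      ] [ 0.45073896 -0.11149264  0.02      ]
spec [0.47195708 0.13607153 0.034     ] [0.47161346 0.13901261 0.034     ]
```

The crops confirm it. The grey-white box has long marks, ticks and a lever (crop A 660,95), and the stage is seen with the bar in its guide and the motor at the +y end (left in the top view). Next I'll refine the poses numerically.

```bash
cat >> h.py <<'E'
def warp(d,z,x0,x1,y0,y1,m=2000):
    "metric view of plane z; row=x up, col=y to the left (negated); returns image"
    W=[(x0,y0),(x1,y0),(x1,y1),(x0,y1)]
    src=np.float32([proj(d,(x,y,z)) for x,y in W]); dst=np.float32([((y1-y)*m,(x1-x)*m) for x,y in W])
    return cv2.warpPerspective(d['image'],cv2.getPerspectiveTransform(src,dst),(int((y1-y0)*m),int((x1-x0)*m)),flags=cv2.INTER_CUBIC)
E
python3 - <<'E'
from h import *
def rect(M,x1,y1,m=2000):
    c=max(cv2.findContours(M,cv2.RETR_EXTERNAL,cv2.CHAIN_APPROX_NONE)[0],key=cv2.contourArea)
    (u,v),wh,a=cv2.minAreaRect(c); return (x1-v/m,y1-u/m),np.array(wh)/m*1e3,a
t,s=load('top0'),load('side0')
for d,th in((t,(100,130,160)),(s,(130,150,170,185))):
    w=warp(d,.049,.37,.58,-.30,-.12); g=cv2.cvtColor(w,cv2.COLOR_BGR2GRAY)
    for k in th: print('box',k,rect((g>k).astype(np.uint8),.58,-.12))
    w2=warp(d,.01,.37,.57,-.05,.29); g=cv2.cvtColor(w2,cv2.COLOR_BGR2GRAY)
    for k in (100,130,160): print('stage',k,rect((g>k).astype(np.uint8),.57,.29))
# composite for viewing: box at toggles' plane, bar at z=.058
A=[cv2.resize(warp(d,.049,.40,.56,-.29,-.13),(400,400),) for d in(t,s)]
B=[cv2.resize(warp(d,.058,.39,.53,-.03,.17),(400,280)) for d in(t,s)]
cv2.imwrite('pics/c1.png',cv2.resize(np.vstack([np.hstack(A),np.hstack(B)]),(705,600)))
E
```

```text
box 100 ((0.48035041046142574, -0.21406304931640624), array([113.66804504,  83.48817444]), 61.6388053894043)
box 130 ((0.48049938964843747, -0.21398033905029296), array([111.16723633,  81.05687714]), 61.63095474243164)
box 160 ((0.48055824279785153, -0.21406380462646485), array([108.75956726,  78.88071442]), 61.64503860473633)
stage 100 ((0.46832663726806634, 0.12120101928710936), array([271.76501465,  73.54219818]), 15.012433052062988)
stage 130 ((0.4683248291015625, 0.12121969604492186), array([269.98690796,  71.62362671]), 15.012434959411621)
stage 160 ((0.4683571090698242, 0.12114988708496091), array([267.92120361,  69.79837036]), 14.995077133178711)
box 130 ((0.47931545257568353, -0.21154913330078123), array([110.84191132,  83.7273407 ]), 61.677059173583984)
box 150 ((0.479395278930664, -0.2120033645629883), array([108.8038559 ,  81.14149475]), 61.587337493896484)
box 170 ((0.4795093231201172, -0.2123406982421875), array([107.41143036,  78.85441589]), 61.51781463623047)
box 185 ((0.47942730712890624, -0.2124241485595703), array([106.28712463,  77.19750214]), 61.64503860473633)
stage 100 ((0.46494748687744136, 0.10822877502441405), array([300.26730347,  76.0427475 ]), 14.87568187713623)
stage 130 ((0.4670006637573242, 0.12276843261718748), array([269.07702637,  69.99552155]), 15.074374198913574)
stage 160 ((0.5599999999999999, 0.12049999999999997), array([ 20., 339.]), 90.0)
```

View pics/c1.png

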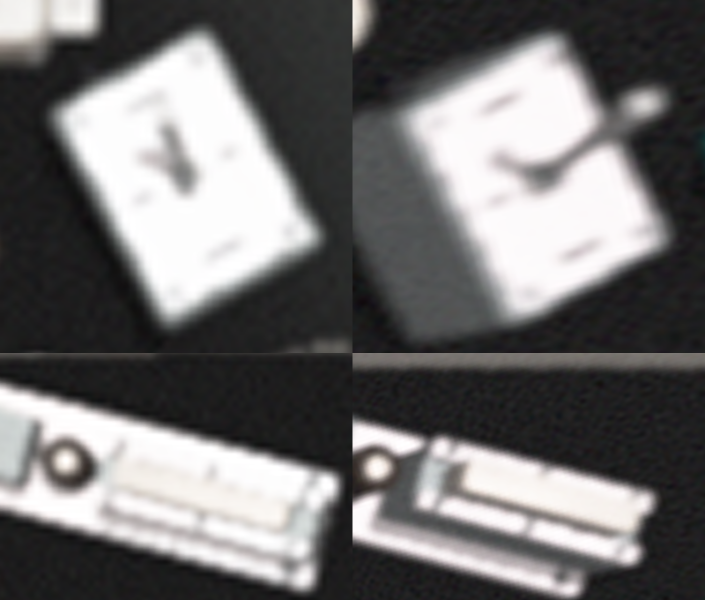

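Both views agree: the box centre is about (0.480, -0.213), with +x pointing along 28.4°. The stage origin is about (0.4725, 0.138) with yaw -15°, and the bar's centre is at local y of about -0.084. I'll hover over the toggle first, with the closing line along box x.

Request:
{"method": "apply_moves", "body": {
  "moves": [12.64,13.52,-1,0,0,1.778,12.64,13.52,-1,0,0,1.778,12.64,13.52,-1,0,0,1.778,12.64,13.52,-1,0,0,1.778,12.64,13.52,-1,0,0,1.778,12.64,13.52,-1,0,0,1.778,12.64,13.52,-1,0,0,1.778,12.64,13.52,-1,0,0,1.778,12.64,13.52,-1,0,0,1.778,12.64,13.52,-1,0,0,1.778,12.64,13.52,-1,0,0,1.778,12.64,13.52,-1,0,0,1.778,12.64,13.52,-1,0,0,1.778,12.64,13.52,-1,0,0,1.778,12.64,13.52,-1,0,0,1.778,12.64,13.52,-1,0,0,1.778,12.64,13.52,-1,0,0,1.778,12.64,13.52,-1,0,0,1.778],
  "claw": 100,
  "newtons": 20
}}

```text
clock: 1.6
tcp_pos: [0.4796, -0.2132, 0.2141]
orientation: [-0.0, 0.512, 0.859, 0.0]
wrist_force: [0.9, -0.2, 0.2]
finger_gap: 0.0851
grip_force: 0.0
```

Request:
{"method": "apply_moves", "body": {
  "moves": [0,0,-1.3,0,0,0,0,0,-2.6,0,0,0,0,0,-3.6,0,0,0,0,0,-4.4,0,0,0,0,0,-5.0,0,0,0,0,0,-5.16,0,0,0,0,0,-5.16,0,0,0]
}}

```text
clock: 2.18
tcp_pos: [0.4787, -0.2128, 0.0841]
orientation: [-0.001, 0.512, 0.859, 0.0]
wrist_force: [-0.7, -0.7, 0.4]
finger_gap: 0.0856
grip_force: 0.0
```

Run:
```python
from h import *
ims=[]
for n,z in(('top',.1),('side',.1)):
    d=snap(n,n+'1'); u,v=proj(d,(.48,-.213,.09)).astype(int)
    ims.append(cv2.resize(d['image'][v-45:v+45,u-45:u+45],(400,400),interpolation=cv2.INTER_CUBIC))
cv2.imwrite('pics/c2.png',np.hstack(ims)); print(status.get_state()['wrist_force'])
```

```text
[-0.17229649  0.13722495  0.54658653]
```

View pics/c2.png

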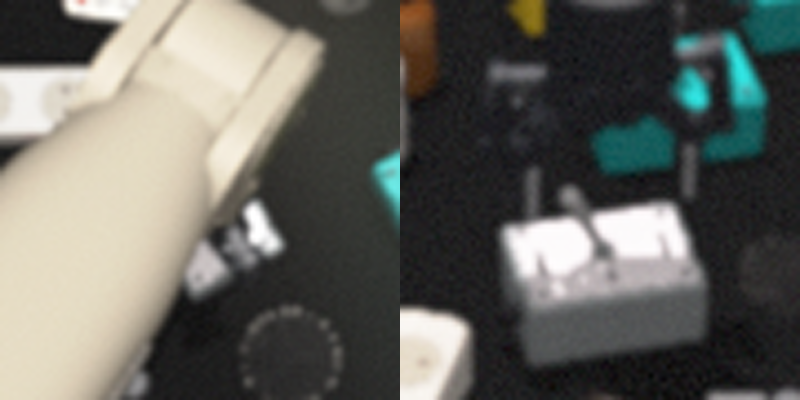

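The side view shows the fingers (533,190 and 690,170) straddling the lever (tip 570,195). Closing will centre it.

Request:
{"method": "apply_moves", "body": {
  "moves": [0,0,0,0,0,0,0,0,0,0,0,0,0,0,0,0,0,0,0,0,0,0,0,0,0,0,0,0,0,0,0,0,0,0,0,0,0,0,0,0,0,0,0,0,0,0,0,0,0,0,0,0,0,0,0,0,0,0,0,0],
  "claw": 0,
  "newtons": 20
}}

```text
clock: 3.12
tcp_pos: [0.4802, -0.2134, 0.0858]
orientation: [0.001, 0.512, 0.859, 0.0]
wrist_force: [1.1, 1.1, 4.8]
finger_gap: 0.0098
grip_force: 19.7
```

Request:
{"method": "apply_moves", "body": {
  "moves": [0,0,0,0,0,0,0,0,0,0,0,0,0,0,0,0,0,0,0,0,0,0,0,0,0,0,0,0,0,0,0,0,0,0,0,0,0,0,1,0,0,0,0,0,2.4,0,0,0,0,0,4.0,0,0,0,-2.01,7.66,4.6,0,0,0.813,-2.01,7.66,4.6,0,0,0.813,-2.01,7.66,4.6,0,0,0.813,-2.01,7.66,4.6,0,0,0.813,-2.01,7.66,4.6,0,0,0.813,-2.01,7.66,4.6,0,0,0.813,-2.01,7.66,4.6,0,0,0.813,-2.01,7.66,4.6,0,0,0.813],
  "claw": 60
}}

```text
clock: 4.53
tcp_pos: [0.4293, -0.0209, 0.2006]
orientation: [0.0, 0.129, 0.992, -0.0]
wrist_force: [0.7, 0.4, -0.3]
finger_gap: 0.0512
grip_force: 0.0
```

Run:
```python
from h import *
ims=[];out=[]
for n in('top','side'):
    d=snap(n,n+'2'); u,v=proj(d,(.48,-.213,.075)).astype(int); o=[]
    im=d['image'][v-32:v+33,u-32:u+33]; im=cv2.resize(im,(400,400),interpolation=cv2.INTER_CUBIC); ims.append(im)
    for lab,p in(('pivot',(.48,-.213,.053)),('tip0',(.48,-.213,.103)),('tip+.1',(.48+.0044,-.213+.0024,.103))):
        q=(proj(d,p)-[u-32,v-32]+.5)*400/65; out.append((n,lab,q.round(0)))
cv2.imwrite('pics/c3.png',np.hstack(ims)); print(out)
```

```text
[('top', 'pivot', array([201., 211.])), ('top', 'tip0', array([201., 196.])), ('top', 'tip+.1', array([197., 188.])), ('side', 'pivot', array([200., 241.])), ('side', 'tip0', array([202., 152.])), ('side', 'tip+.1', array([190., 153.]))]
```

View pics/c3.png

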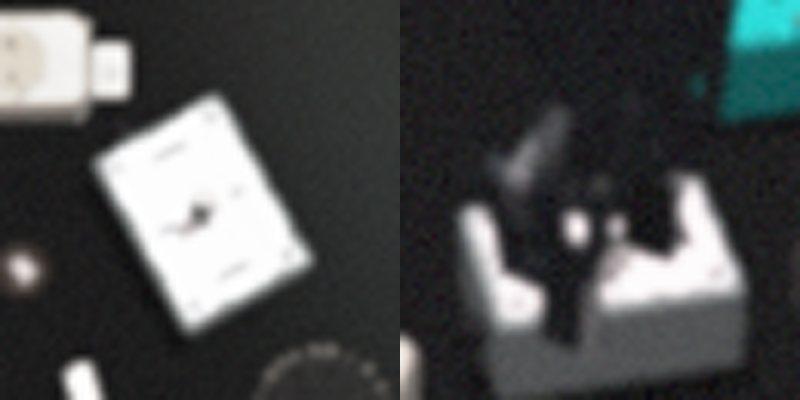

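The top view shows the box free of the arm, with the lever a small dark spot near its centre (205,211) and the long marks at (170,153) and (235,270). The side view is blocked by the gripper. I'll zoom in with the image I already have.

Run:
```python
from h import *
d=load('top2');u,v=proj(d,(.48,-.213,.053)).astype(int)
g=cv2.cvtColor(d['image'],cv2.COLOR_BGR2GRAY);print(u,v);print(g[v-9:v+9,u-9:u+10])
for a in(-.2,0,.2): print(a,proj(d,(.48+.05*np.sin(a)*.88,-.213+.05*np.sin(a)*.475,.053+.05*np.cos(a)))-[u,v])
```

```text
318 222
[[253 252 247 236 227 229 238 249 253 253 253 253 253 253 253 250 222 142
   78]
 [253 249 236 231 240 249 252 252 253 253 253 252 253 253 253 253 244 192
  123]
 [253 250 246 249 252 253 253 253 253 253 253 253 253 253 253 253 251 231
  166]
 [253 252 252 253 253 253 253 253 253 253 253 253 253 253 253 253 253 248
  212]
 [253 253 253 253 253 253 253 253 253 253 253 253 252 253 253 253 253 252
  237]
 [253 253 253 253 253 253 253 253 253 252 252 253 253 253 252 251 252 253
  247]
 [253 253 253 253 253 253 253 253 251 249 249 251 253 252 247 239 244 251
  252]
 [253 253 253 253 253 253 253 252 247 243 243 246 251 252 242 232 244 251
  253]
 [253 253 253 253 253 253 253 249 231 230 234 237 247 252 248 247 251 252
  253]
 [253 253 253 253 253 253 253 238 188 174 191 215 240 251 252 252 252 252
  253]
 [253 253 253 253 253 254 253 228 148 113 141 201 242 251 253 253 252 252
  252]
 [254 253 253 253 253 253 247 213 149 121 152 221 249 253 253 253 252 252
  252]
 [252 254 252 246 235 232 222 194 167 166 193 238 252 253 253 253 253 252
  252]
 [248 253 249 234 226 222 206 199 208 228 243 250 253 253 252 253 253 253
  252]
 [234 251 250 246 248 246 234 234 244 251 253 253 253 253 252 253 253 253
  253]
 [207 248 253 253 253 253 250 251 253 253 253 253 253 253 253 253 253 253
  253]
 [173 239 254 254 253 253 253 253 253 253 253 253 253 253 253 253 253 253
  253]
 [137 215 250 254 253 253 253 253 253 253 253 253 253 253 253 253 252 252
  253]]
-0.2 [1.64614112 1.0571301 ]
0 [ 0.1923893  -1.59043764]
0.2 [-1.26050427 -4.13588509]
```

From the top the lever looks upright. It costs about 3 s to step aside for a clear side view, so I'll confirm before touching the bar.

Request:
{"method": "apply_moves", "body": {
  "moves": [-8,-17,1,0,0,0,-8,-17,1,0,0,0,-8,-17,1,0,0,0,-8,-17,1,0,0,0,-8,-17,1,0,0,0,-8,-17,1,0,0,0,-8,-17,1,0,0,0,-8,-17,1,0,0,0,-8,-17,1,0,0,0,-8,-17,1,0,0,0,-8,-17,1,0,0,0,-8,-17,1,0,0,0,-8,-17,1,0,0,0,-8,-17,1,0,0,0,-8,-17,1,0,0,0],
  "claw": 0
}}

```text
clock: 5.88
tcp_pos: [0.2295, -0.4455, 0.2249]
orientation: [-0.0, 0.131, 0.991, 0.001]
wrist_force: [0.5, 0.4, 0.3]
finger_gap: -0.0004
grip_force: 0.0
```

Run:
```python
from h import *
d=snap('side','side3');o0=(.4795,-.2125)
u,v=proj(d,(.48,-.213,.075)).astype(int);out=[]
a=cv2.resize(d['image'][v-20:v+21,u-25:u+26],None,fx=10,fy=10,interpolation=cv2.INTER_CUBIC)
for lab,ang in(('piv',None),('-.1',-.1),('0',0),('.1',.1)):
    s,c=(0,0) if ang is None else (.05*np.sin(ang),.05*np.cos(ang))
    q=(proj(d,(o0[0]+s*.88,o0[1]+s*.475,.053+c))-[u-25,v-20]+.5)*10; out.append((lab,q.round(0)))
for x in(-38,38): out.append((x,((proj(d,(o0[0]+x*.00088,o0[1]+x*.000475,.049))-[u-25,v-20]+.5)*10).round()))
cv2.imwrite('pics/c4.png',a);print(out)
```

```text
[('piv', array([256., 273.])), ('-.1', array([278., 126.])), ('0', array([259., 128.])), ('.1', array([240., 132.])), (-38, array([393., 264.])), (38, array([118., 306.]))]
```

View pics/c4.png

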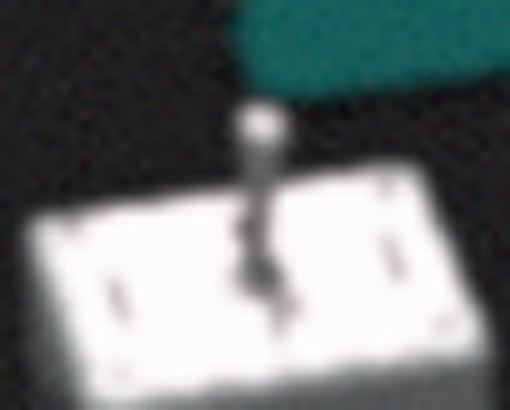

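The side view shows the lever upright: tip at (262,125) against an expected (259,128), so within about 0.03 rad. Now I'll go behind the bar and descend with the gripper shut.

Request:
{"method": "apply_moves", "body": {
  "moves": [8,17,0,0,0,0,8,17,0,0,0,0,8,17,0,0,0,0,8,17,0,0,0,0,8,17,0,0,0,0,8,17,0,0,0,0,8,17,0,0,0,0,8,17,0,0,0,0,8,17,0,0,0,0,8,17,0,0,0,0,8,17,0,0,0,0,8,17,0,0,0,0,8,17,0,0,0,0,8,17,-1.5,0,0,0,8,17,-3,0,0,0,8,17,-4.5,0,0,0,8,17,-5.7,0,0,0,8,17,-6.4,0,0,0,8,17,-6.78,0,0,0,8,17,-6.78,0,0,0]
}}

```text
clock: 7.6
tcp_pos: [0.4265, -0.0212, 0.0538]
orientation: [-0.002, 0.131, 0.991, 0.0]
wrist_force: [-0.4, 0.4, 0.1]
finger_gap: 0.0003
grip_force: 0.0
```

Run:
```python
from h import *
d=snap('side','side4')
u,v=proj(d,(.45,.04,.05)).astype(int)
print(status.get_state()['wrist_force'],u,v)
cv2.imwrite('pics/c5.png',cv2.resize(d['image'][v-50:v+50,u-65:u+65],None,fx=6,fy=6,interpolation=cv2.INTER_CUBIC))
```

```text
[-0.33040028  0.47960906 -0.00065069] 316 266
```

View pics/c5.png

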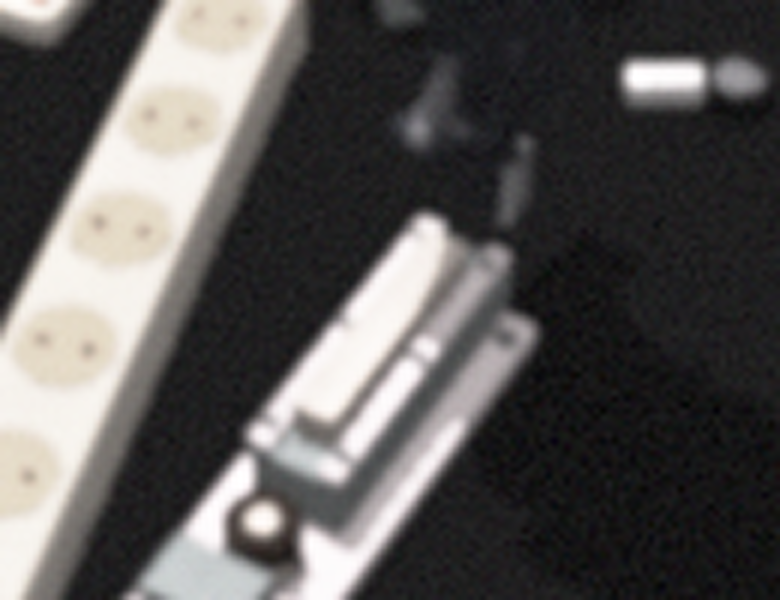

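The side crop shows the shut fingers behind the guide, near (450–540, 150–240), with the bar's end at about (460,235). A numeric check of the lateral alignment before pushing.

Run:
```python
from h import *
d=load('side4'); s=status.get_state(); p=s['tcp_pos']; print(p)
f=lambda q:((proj(d,q)-[316-65,266-50]+.5)*6).round()
a=np.array([.2588,.9659,0]);b=np.array([.9659,-.2588,0])
print('tip',f(p-[0,0,.008]),[f(p-[0,0,.008]+x*b) for x in(-.011,.011)])
o=np.array([.4715,.139,0])
for y in(-.15,-.134,-.034,-.022):print(y,[f(o+y*a+x*b+[0,0,z]) for x,z in((-.009,.058),(.009,.058),(-.02,.045),(.02,.045))])
```

```text
[ 0.42763184 -0.02146113  0.05511029]
tip [489. 206.] [array([514., 217.]), array([465., 196.])]
-0.15 [array([488., 221.]), array([448., 204.]), array([512., 255.]), array([423., 216.])]
-0.134 [array([467., 248.]), array([427., 230.]), array([491., 281.]), array([403., 242.])]
-0.034 [array([331., 424.]), array([290., 404.]), array([357., 459.]), array([266., 415.])]
-0.022 [array([314., 447.]), array([272., 427.]), array([340., 481.]), array([248., 437.])]
```

The stage fit is confirmed, with a lateral offset of about 1 mm. The bar's lead end is at y of about -34 mm, which puts its centre at -84. I'll start a slow push along the stage's +y.

Request:
{"method": "apply_moves", "body": {
  "moves": [0.036,0.135,0,0,0,0,0.072,0.27,0,0,0,0,0.109,0.406,0,0,0,0,0.145,0.541,0,0,0,0,0.181,0.676,0,0,0,0,0.217,0.811,0,0,0,0,0.254,0.947,0,0,0,0,0.29,1.082,0,0,0,0,0.326,1.217,0,0,0,0,0.362,1.352,0,0,0,0,0.399,1.487,0,0,0,0,0.435,1.623,0,0,0,0,0.471,1.758,0,0,0,0,0.507,1.893,0,0,0,0,0.543,2.028,0,0,0,0,0.58,2.164,0,0,0,0,0.616,2.299,0,0,0,0,0.652,2.434,0,0,0,0,0.688,2.569,0,0,0,0,0.688,2.569,0,0,0,0]
}}

```text
clock: 9.32
tcp_pos: [0.447, 0.043, 0.056]
orientation: [0.0, 0.13, 0.991, 0.0]
wrist_force: [-0.7, -2.9, 5.8]
finger_gap: -0.0005
grip_force: 2.4
```

```bash
cat > chk.py <<'E'
from h import *
import sys
tag=sys.argv[1]; d=snap('side',tag); st=status.get_state(); o=np.array([.4715,.139,0]);a=np.array([.2588,.9659,0]);b=np.array([.9659,-.2588,0])
q=st['tcp_pos']-o; print('tcp local',q@b,q@a,q[2],st['wrist_force'])
u,v=proj(d,o+[0,-.02,.05]).astype(int)
f=lambda q:((proj(d,q)-[u-65,v-50]+.5)*6).round()
for y in(-.05,-.02,0.01,.03,.05):print(y,[f(o+y*a+x*b+[0,0,.058]).tolist() for x in(-.009,.009)],[f(o+y*a+x*b+[0,0,.04]).tolist() for x in(-.009,.009)])
cv2.imwrite(f'pics/{tag}c.png',cv2.resize(d['image'][v-50:v+50,u-65:u+65],None,fx=6,fy=6,interpolation=cv2.INTER_CUBIC))
E
python3 chk.py side5
```

```text
tcp local 0.0012348055043288333 -0.099114877986299 0.05603506470725304 [-1.20661671 -3.3268809   4.65090855]
-0.05 [[474.0, 250.0], [433.0, 231.0]] [[475.0, 282.0], [434.0, 262.0]]
-0.02 [[431.0, 306.0], [389.0, 286.0]] [[432.0, 338.0], [391.0, 317.0]]
0.01 [[386.0, 364.0], [344.0, 343.0]] [[388.0, 395.0], [346.0, 375.0]]
0.03 [[355.0, 404.0], [313.0, 383.0]] [[357.0, 435.0], [315.0, 414.0]]
0.05 [[324.0, 445.0], [281.0, 423.0]] [[326.0, 476.0], [284.0, 454.0]]
```

View pics/side5c.png

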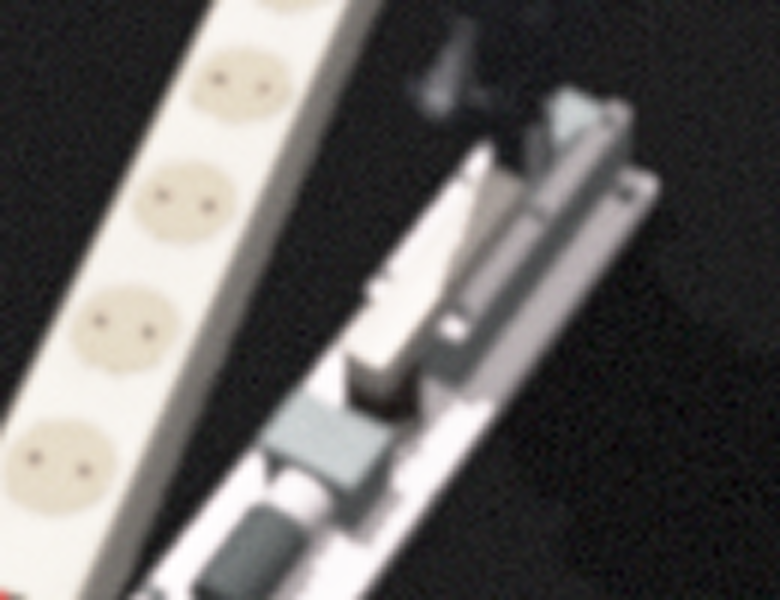

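The view shows the bar's lead end at about (348,358)–(393,374), so y is about +14 mm: over the gap, above the specimen. The remaining travel is about 35 mm. I'll push 34 mm slowly and then check numerically, as my picture budget is used up.

Request:
{"method": "apply_moves", "body": {
  "moves": [0.021,0.077,0,0,0,0,0.041,0.155,0,0,0,0,0.062,0.232,0,0,0,0,0.083,0.309,0,0,0,0,0.104,0.386,0,0,0,0,0.124,0.464,0,0,0,0,0.145,0.541,0,0,0,0,0.166,0.618,0,0,0,0,0.186,0.695,0,0,0,0,0.207,0.773,0,0,0,0,0.228,0.85,0,0,0,0,0.248,0.927,0,0,0,0,0.269,1.005,0,0,0,0,0.29,1.082,0,0,0,0,0.311,1.159,0,0,0,0,0.331,1.236,0,0,0,0,0.352,1.314,0,0,0,0,0.352,1.314,0,0,0,0]
}}

```text
clock: 10.87
tcp_pos: [0.4556, 0.0755, 0.056]
orientation: [0.0, 0.131, 0.991, -0.0]
wrist_force: [-0.5, -4.7, 6.0]
finger_gap: 0.0
grip_force: 3.1
```

```bash
cat > prof.py <<'E'
from h import *
import sys
o=np.array([.4715,.139,0]);a=np.array([.2588,.9659,0]);b=np.array([.9659,-.2588,0])
st=status.get_state();q=st['tcp_pos']-o;print('tcp local',q@b,q@a,q[2],st['wrist_force'])
def strip(d,z,xs,ys):
    P=np.array([[proj(d,o+y*a+x*b+[0,0,z]) for y in ys] for x in xs],np.float32)
    return cv2.remap(d['image'],P[...,0],P[...,1],cv2.INTER_LINEAR)
for n in sys.argv[2:]:
    d=snap(n,n+sys.argv[1])
    ys=np.arange(.030,.0701,.002); s=strip(d,.058,(-.006,0,.006),ys).astype(int)
    print(n,'along y 30..70 at z=.058'); 
    for i,x in enumerate((-6,0,6)): print(x,' '.join('%d/%d'%(p[2],p[0]) for p in s[i]))
    xs=np.arange(-.02,.0201,.002); s=strip(d,.058,xs,(-.03,.0,.04)).astype(int)
    print('across x -20..20');
    for j,y in enumerate((-30,0,40)): print(y,' '.join('%d/%d'%(p[2],p[0]) for p in s[:,j]))
E
python3 prof.py 6 side
```

```text
tcp local 0.001082240306304017 -0.06543070602784452 0.05602998631258908 [-0.4858206  -4.66370663  5.98715588]
side along y 30..70 at z=.058
-6 250/242 251/243 250/242 251/244 251/244 251/244 247/239 241/230 203/190 158/146 121/111 111/103 115/111 130/131 146/150 147/149 154/153 198/193 231/227 243/238 247/244
0 250/244 250/244 250/243 250/244 251/245 251/244 249/240 239/228 204/190 157/145 123/113 119/112 132/128 153/154 160/164 147/152 111/117 98/101 103/103 110/109 154/150
6 246/236 246/236 246/236 247/237 246/238 246/238 244/234 232/221 207/196 176/171 176/177 188/191 195/199 197/202 182/188 156/161 137/139 150/148 196/192 232/228 250/246
across x -20..20
-30 166/162 156/151 135/130 119/112 116/106 130/120 149/138 163/150 169/155 172/157 191/174 217/203 238/227 246/237 248/241 248/242 234/229 199/193 129/124 72/70 40/37
0 82/84 86/86 92/87 102/98 117/110 139/129 171/156 216/201 240/230 250/242 251/245 250/243 249/242 248/240 239/230 206/195 141/132 79/74 41/41 29/32 24/23
40 163/168 137/140 119/118 114/108 135/125 185/171 235/224 251/244 252/247 251/246 251/244 250/242 249/241 246/238 236/228 204/196 148/143 85/83 44/46 31/32 30/31
```

The lead end sits at about +47–48.5 mm and the yaw is nearly zero. I'll push 2 mm more, back off and rise clear to check.

Request:
{"method": "apply_moves", "body": {
  "moves": [0.01,0.039,0,0,0,0,0.021,0.077,0,0,0,0,0.021,0.077,0,0,0,0,-0.104,-0.386,0,0,0,0,-0.311,-1.159,0,0,0,0,-0.414,-1.545,0,0,0,0,-0.414,-1.545,1.5,0,0,0,-0.414,-1.545,3,0,0,0,-0.414,-1.545,5,0,0,0,-4,-12,6,0,0,0,-4,-12,6,0,0,0,-4,-12,6,0,0,0,-4,-12,6,0,0,0,-4,-12,6,0,0,0,-6,-18,6,0,0,0,-6,-18,6,0,0,0,-6,-18,6,0,0,0,-6,-18,6,0,0,0,-6,-18,6,0,0,0]
}}

```text
clock: 12.5
tcp_pos: [0.311, -0.3575, 0.2049]
orientation: [0.001, 0.131, 0.991, 0.001]
wrist_force: [1.6, 0.3, 1.6]
finger_gap: -0.0002
grip_force: 0.0
```

```bash
sed -i 's/    xs=np.arange/    r=strip(d,.058,(0,),np.arange(-.07,-.0299,.002)).astype(int)[0]; print("rear -70..-30"," ".join("%d\/%d"%(p[2],p[0]) for p in r))\n    xs=np.arange/' prof.py; python3 prof.py 7 side top
python3 - <<'E'
from h import *
# bystanders / lever change check versus first pictures
for n in('top','side'):
    A,B=load(n+'0')['image'],load(n+'7')['image']; m=(cv2.absdiff(A,B).max(2)>60).astype(np.uint8)
    k,_,s,_=cv2.connectedComponentsWithStats(m); print(n,[r.tolist() for r in s[1:] if r[4]>6])
E
```

```text
tcp local -0.026545222500566727 -0.52113072050387 0.20491660877884482 [1.6265972  0.34835459 1.57300632]
side along y 30..70 at z=.058
-6 251/244 252/247 251/245 252/247 252/246 252/246 251/244 252/244 239/226 208/193 156/144 127/116 114/106 113/109 115/115 123/123 150/147 201/195 233/229 245/241 250/246
0 252/246 252/246 252/246 252/246 252/246 252/246 251/245 251/243 241/230 211/196 158/144 128/119 126/120 145/141 152/153 144/146 115/118 102/103 106/105 111/112 155/151
6 248/239 248/238 247/237 247/238 247/238 247/239 248/239 246/236 233/222 205/193 180/176 181/185 190/195 198/205 186/192 162/167 139/142 153/151 200/195 235/231 251/249
rear -70..-30 189/194 187/192 185/188 180/185 181/186 186/190 192/196 201/202 213/211 231/223 240/231 246/236 247/238 247/239 248/240 248/240 248/240 249/240 249/240 249/241 249/241
across x -20..20
-30 249/245 230/224 182/175 137/131 130/121 179/164 223/208 243/232 248/240 249/242 249/241 249/241 248/241 249/242 250/244 249/244 237/231 201/195 133/129 72/69 38/36
0 83/84 89/88 95/91 108/99 135/123 182/168 233/219 249/241 252/247 252/247 251/246 251/
[... 2620 characters left out ...]
, [545, 187, 17, 5, 44], [494, 188, 16, 8, 95], [566, 191, 38, 18, 150], [480, 193, 28, 13, 195], [443, 196, 3, 5, 9], [522, 200, 68, 32, 294], [420, 203, 2, 11, 18], [507, 202, 13, 6, 47], [478, 207, 46, 47, 1005], [550, 220, 6, 5, 17], [572, 223, 6, 3, 13], [615, 224, 2, 12, 16], [530, 228, 4, 6, 8], [599, 229, 4, 20, 43], [419, 236, 10, 10, 44], [469, 249, 4, 8, 11], [417, 255, 78, 41, 1890], [315, 260, 7, 8, 9], [311, 260, 18, 24, 51], [591, 265, 15, 6, 60], [308, 269, 7, 9, 14], [288, 284, 18, 25, 138], [302, 291, 3, 4, 8], [445, 292, 33, 33, 751], [294, 301, 4, 4, 15], [301, 305, 5, 5, 17], [279, 310, 13, 9, 57], [579, 313, 7, 9, 19], [442, 347, 146, 38, 2321], [576, 346, 16, 13, 144]]
```

The lead end is at about +49.5 mm and the rear end at about -51 mm, aligned with the stage. Only the lever, bar and arm differ from the first pictures. Handing in.

```bash
python3 -c "from workcell import job; print(job.hand_in())"
```

```text
the job is handed in; nothing more can be done
None
```

I handed the job in at about 12.5 s: the toggle is upright at centre (within about 0.03 rad), and the bar lies as a bridge over the specimen, centred on the gap to within about 1 mm. The last pictures show nothing else on the bench moved; the specimen is now under the bar and I could not check it directly, and `hand_in()` gave no verdict.

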